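# Punch the drill spot on a bracket blank

## Task

Take the spring-loaded centre punch out of its red stand, put its nose into the brass-ringed guide hole of the drill jig and press it straight down on the bracket blank until its hidden spring snaps, so that the drill spot is marked. Stop at the snap, never ramming the punch down hard, fire it nowhere else, then put it back in the stand, hanging upright on its collar. Leave the mug, the marker, the note block and the tin alone.

Things in the scene. Friction and masses are not known exactly. Their poses are not given: they have to be found in the camera images.
- punch: Automatic centre punch, 144 mm long, 0.19 kg, upright in the stand at first. Origin: on its axis where the nose tip is while the nose is out; z up along it. Above the origin: nose (6 mm diameter, point 6 mm) to 46 mm; cone to 62 mm and 20 mm diameter; barrel, 20 mm diameter, to 82; brass collar, 34 mm diameter, 82 to 90; orange grip, 20 mm diameter, to 136; dark cap to 144 mm.
- punch_grip (a point): On the punch's axis, 114 mm above its origin, in the orange grip: where to hold it, fingertips just above the collar, which takes the push. Pressed, the nose slides in by at most 10 mm: the push starts at 2 N, grows to about 12 N near 8 mm, collapses to about 6 N as the spring snaps (by 8.5 mm), then the nose soon stops solid. More than 25 N on the jig is ramming.
- nose (a joint): How far the nose is pressed into the barrel, in m: 0 out (cocked), past 0.0085 the spring has snapped, 0.010 solid. Lifting the punch lets the nose out and re-cocks it.
- stand: Red block 64 x 64 mm, 84 mm high, fixed to the desk. Origin: centre of its underside. An upright round hole of 23 mm diameter goes right through it along its middle, with a 2 mm chamfer. The punch hangs in it with its collar on the block's top, so that the punch's origin is 2 mm above the desk.
- stand_top (a point): Centre of the hole at the stand's top face, 84 mm above the desk.
- jig: Drill jig fixed to the desk: flat box 120 x 100 mm, 56 mm high, blue walls, aluminium lid; origin: centre of its underside. Inside lies the steel bracket blank, one end sticking out at the jig's +x side. Packing under it differs: its upper face lies, unmeasured, 12 to 32 mm below the lid's top, under the guide hole. It does not give way.
- guide_hole (a point): Centre of the guide hole at the top face of the jig's lid, 56 mm above the desk. Hole diameter 8 mm, chamfer 3 mm, through the 12 mm lid; a flat brass ring of 29 mm outer diameter surrounds it.
- mug: White mug, 80 mm diameter, 95 mm high, handle at its +y; origin: centre of its underside. Bystander.
- marker: Blue and white marker lying flat, 130 x 16 x 15 mm along its x; origin: centre of its underside. Bystander.
- notes: Orange block of notes, 76 x 76 x 30 mm; origin: centre of its underside. Bystander.
- tin: Small open metal bowl-shaped tin, 64 mm diameter, 35 mm high; origin: centre of its underside. Bystander.
Things that resemble listed ones, but are neither listed nor needed, are in the scene too. What is meant by the stand is not blue, and is the smaller of those in its own colour.

How it is judged:
On the way:
1. the punch's spring has snapped with the nose pressed on the blank through the guide hole, the punch upright within 0.12 rad and within 4 mm of the hole's axis (value of joint nose above 0.0085 m and horizontal distance between punch and guide_hole below 0.004 m and height (world z) of punch below 0.0365 m and angle between punch's own z axis and vertical below 0.12 rad and contact force between punch and jig above 1.5 N), for 0.05 s.
At the end, for the whole second after the job is handed in: The punch hangs at rest in its stand, let go: its axis within 5 mm of the hole's centre, its origin between -1 and 5 mm above the desk (collar down on the block), upright within 0.08 rad, re-cocked (horizontal distance between punch and stand_top below 0.005 m and height (world z) of punch between -0.001 and 0.005 m and angle between punch's own z axis and vertical below 0.08 rad and linear speed of punch below 0.02 m/s and value of joint nose below 0.001 m); the robot touches nothing.
It fails at once if the punch is pressed on the jig with more than 25 N (contact force between punch and jig above 25 N).
It fails at once if the punch snaps anywhere else than in the guide hole (value of joint nose above 0.0085 m and horizontal distance between punch and guide_hole above 0.008 m).
It fails at once if the mug, marker, note block or tin is moved by more than 20 mm (distance of any of mug, marker, notes, tin from where it was at the start of the episode above 0.02 m).
It also fails if it takes over 72 s, if anything falls off the work surface, if the arm or the gripper's body presses on something with over 40 N, if the wrist force passes 120 N, or if a joint passes its speed limit or range.

## Robot

A 7-joint arm with a two-finger parallel gripper is mounted at the origin on the work surface. World frame = base frame: x ahead of the robot, y to its left, z up, the work surface at z = 0. Lengths are in m, angles in rad, forces in N, time in s.
With the tool pointing down it reaches from about 0.35 to 0.9 m from the base axis. Payload 8.1 kg.
Tool frame: the origin (TCP) lies at the very end of the fingers, on their centre line; the grasp point (between the pads) lies grip_point_offset behind it (grip_point_offset is the distance from the TCP to the grasp point, in m); z points along the fingers, y is the direction in which the jaws open and shut (so a half turn about z gives the same grasp; the last joint's range is limited). The gripper opens to 92 mm and grips with 3 to 60 N. Pads are 19 mm wide; open, the fingers measure 130 mm over their backs; the gripper's body (75 mm by 190 mm) begins 47 mm behind the grasp point.
Start: joints at [-1.41, 0.434, 0.025, 1.573, -0.012, 1.134, -0.075], TCP at [0.163, 0.603, 0.198] pointing down, gripper open.
Joint ranges: [-2.62, 2.62], [-0.44, 2.09], [-1.27, 1.32], [0.08, 2.57], [-1.32, 4.46], [0.12, 2], [-2.74, 2.74]. Speed limits (rad/s): [2.22, 2.22, 3.01, 3.01, 3.14, 3.14, 3.14].

## Interface

Orientations are given as a rotation vector (axis times angle).
In Python, from cell import * gives the robot as it stands.
- The arm moves only by the tool drive_tool, never from a script. Its argument "increments" is a list of rows, each an object of numbers: "grip": the gripper's target within -1 to 1 (shut at 1, half-way at 0, fully open at -1); "tx", "ty", "tz": the shift along the world's x, y, z normalised to -1 to 1, where 1 is 400 mm; "turn": the turn about the world's z normalised to -1 to 1, where 1 is 60 degrees. In form: [{"grip": .., "tx": .., "ty": .., "tz": .., "turn": ..}, ...]. A call has 1 to 20 rows; each row is the pose to reach, as a shift and turn from the pose measured when the call began; what a row does not reach only later rows make up. A row lasts 1/10 s, in which the tool goes at most 50 mm and 8.59 degrees, less where a joint would pass 70% of its speed; a pose out of reach is approached as far as the arm can. A call with a number of a shift or a turn outside -1 to 1 is refused whole. A call with a gripper value outside its range is refused whole. The fingers move at their own pace and stop on an object; "newtons" is the grip in N (left out, the last holds). Time passes only in rows, so rows that repeat a pose let the fingers close. It gives the time, the measured TCP pose, the force and the opening at its end, in the units of the state.
- observe(): the state, without advancing time (a new reading comes with each control period).
- get_image(name): name is "side" or "top" or "wrist"; returns the picture (384x512x3 uint8, red, green, blue); there is no depth.
- camera_info(name): a dict with "fx", "fy", "cx", "cy" (pixels), "eye" and "rotation" of the camera in the world; the wrist camera has in their place "hand_eye" (4x4, takes a point from camera to tool coordinates, whose origin is the TCP and whose axes are the flange's). Camera axes: x right, y down, z forward; pixel columns grow to the right and rows downward; lengths in m; the calibration is good to about 2 mm. A picture is of the moment at which its call begins: read the wrist's pose just before it. camera_info takes no time and is no camera call.
- sign_off(): hands the job in, once; it reports no verdict.
The state is a dict: "clock": time; "joints": joint angles; "dq": joint speeds; "joint_efforts": joint torques, N m; "position": TCP position; "ee_rot": TCP orientation; "force": force on the tool from outside, world axes, zero at the start; "ft_torque": the same for the moment, N m; "width": opening from 0.0 (shut) to 1.0 (fully open).
Only numpy, scipy, OpenCV 4.12 (cv2) and the standard library are available. Lean on these libraries where they do the work, as an engineer would, in place of code of your own. Each camera call takes 0.05 s, during which the arm holds its last target. There are 200 camera calls.

## Working session

There is one attempt and no reset: what is moved stays moved. The work goes in short steps, Python scripts to look and compute and a tool call to move; the robot and the scene stay as the last step left them, time stands still between calls to the robot, and variables do not carry over. Pictures are saved under pics/ and viewed, about 8 in all and at most 12, crops included, and the job is handed in when it is done.

Besides the shell and the picture viewer there is one more tool, called after ">>>" as a command line: name --argument value ..., lists and objects as JSON in quotes. drive_tool: Moves the arm, as the interface text tells. Its arguments: {"type":"object","properties":{"increments":{"type":"array","items":{"type":"object","properties":{"grip":{"type":"number"},"tx":{"type":"number"},"ty":{"type":"number"},"tz":{"type":"number"},"turn":{"type":"number"}}}},"newtons":{"type":"number"}},"required":["increments"]}

```bash
mkdir -p pics; python3 - <<'E'
from cell import *
import cv2,numpy as np
print(observe())
for n in("top","side"):
    im=get_image(n); cv2.imwrite(f"pics/{n}0.png",cv2.cvtColor(im,cv2.COLOR_RGB2BGR)); print(n,camera_info(n))
print(camera_info("wrist"))
a=cv2.imread("pics/top0.png");b=cv2.imread("pics/side0.png")
cv2.imwrite("pics/top0b.png",cv2.resize(a,(800,600)))
E
```

```text
{'clock': 0.0, 'joints': array([-1.40963449,  0.43519479,  0.02492359,  1.5740749 , -0.01161816,
        1.13401696, -0.0750814 ]), 'dq': array([-4.56103407e-04, -2.27483761e-04, -7.97679597e-04,  1.50461093e-03,
        6.77009199e-04, -2.13760777e-03,  9.32376512e-05]), 'joint_efforts': array([-5.90979507e-04, -6.67846942e+01,  9.84579921e-01, -3.14454317e+01,
       -6.06160238e-02,  4.33460448e-02,  1.58605894e-04]), 'position': array([0.16282631, 0.60284489, 0.19737053]), 'ee_rot': array([-4.13124338e-01, -3.11420798e+00,  2.42858819e-03]), 'force': array([ 0.59506537, -0.3113388 , -0.3629731 ]), 'ft_torque': array([-0.01153042, -0.03020584, -0.01130693]), 'width': 1.0003412045736302}
top {'fx': 351.8064387642901, 'fy': 351.8064387642901, 'cx': 256.8611146962353, 'cy': 187.132575161765, 'eye': array([0.50140655, 0.0188866 , 0.89484873]), 'rotation': array([-2.16280574,  2.17902948, -0.14315958])}
side {'fx': 480.8630280290159, 'fy': 480.8630280290159, 'cx': 263.52457394168397, 'cy': 189.88443387504535, 'eye': array([ 0.23245507, -0.77205662,  0.65428995]), 'rotation': array([-2.10091034,  0.44897196, -0.25375259])}
{'fx': 268.7000596972309, 'fy': 268.7000596972309, 'cx': 250.88542492199713, 'cy': 191.55911272190193, 'hand_eye': array([[-3.81736931e-04, -9.56758192e-01, -2.90884199e-01,
         7.96811861e-02],
       [ 9.99999924e-01, -3.43115612e-04, -1.83778391e-04,
        -1.26829889e-03],
       [ 7.60245714e-05, -2.90884247e-01,  9.56758250e-01,
        -1.86237640e-01],
       [ 0.00000000e+00,  0.00000000e+00,  0.00000000e+00,
         1.00000000e+00]])}
```

View pics/top0b.png

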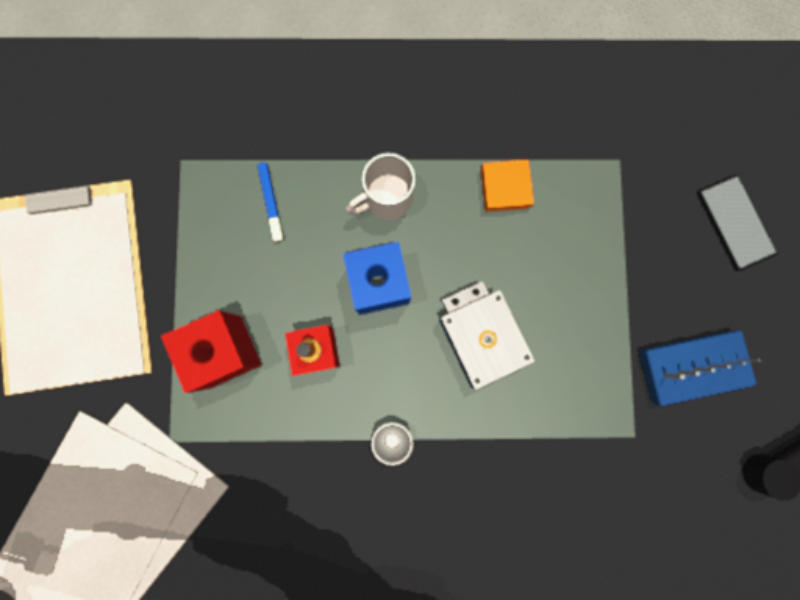

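View pics/side0.png

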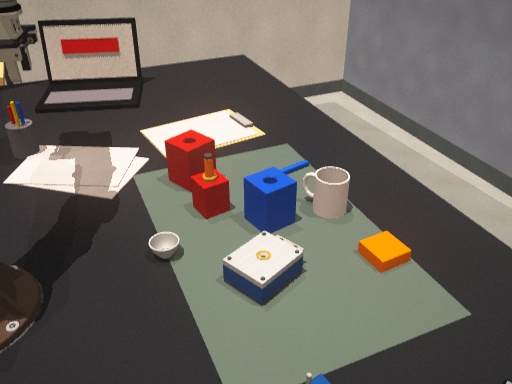

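```bash
cat > h.py <<'E'
from cell import *
import cv2,numpy as np
from scipy.spatial.transform import Rotation as R
def cam(n,st=None):
    c=camera_info(n)
    K=np.array([[c['fx'],0,c['cx']],[0,c['fy'],c['cy']],[0,0,1]])
    if n!='wrist': return K,R.from_rotvec(c['rotation']).as_matrix(),np.array(c['eye'])
    st=st or observe(); T=np.eye(4);T[:3,:3]=R.from_rotvec(st['ee_rot']).as_matrix();T[:3,3]=st['position']
    M=T@c['hand_eye']; return K,M[:3,:3],M[:3,3]
def onplane(C,uv,z):
    K,Rm,e=C; d=Rm@np.linalg.inv(K)@np.array([uv[0],uv[1],1.]); return e+d*(z-e[2])/d[2]
def proj(C,p):
    K,Rm,e=C; q=K@Rm.T@(np.array(p)-e); return q[:2]/q[2]
def mask(im,lo,hi):
    return cv2.inRange(cv2.cvtColor(im,cv2.COLOR_RGB2HSV),lo,hi)
def blobs(m,amin=15):
    n,l,s,c=cv2.connectedComponentsWithStats(m)
    return [(c[i].round(1),s[i].tolist()) for i in range(1,n) if s[i,4]>=amin]
E
python3 - <<'E'
from h import *
import cell
print([x for x in dir(cell) if not x.startswith('_')], getattr(cell,'grip_point_offset',None))
im=cv2.cvtColor(cv2.imread('pics/top0.png'),cv2.COLOR_BGR2RGB);C=cam('top')
print(R.from_rotvec(observe()['ee_rot']).as_matrix().round(3))
r=mask(im,(0,150,60),(6,255,255))|mask(im,(174,150,60),(180,255,255))
for c,s in blobs(r,80): print('red',c,s,onplane(C,c,.084))
y=mask(im,(14,90,90),(32,255,255))
for c,s in blobs(y,8): print('yel',c,s,onplane(C,c,.056),onplane(C,c,.09))
for n,(u,v),z in [('cap',(305,349),.146),('mug',(388,187),.05),('tin',(392,444),.02),('blue',(377,277),.1),('bigred',(203,352),.1),('lidSW',(477,381),.056),('lidNW',(447,321),.056),('lidNE',(498,297),.056),('lidSE',(530,357),.056)]:
  print(n,onplane(C,(u*.64,v*.64),z).round(3))
a=cv2.imread('pics/top0.png')[195:265,95:225]; b=cv2.imread('pics/side0.png')[120:230,150:310]
a=cv2.resize(a,(780,420),interpolation=cv2.INTER_CUBIC)
cv2.imwrite('pics/crop1.png',a)
E
```

```text
['PlanningError', 'camera_info', 'get_image', 'grip_point_offset', 'observe', 'sign_off'] 0.0188
[[-0.965  0.261 -0.   ]
 [ 0.261  0.965 -0.001]
 [-0.    -0.001 -1.   ]]
red [134.3 224.2] [103, 199, 64, 52, 2174] [0.51101821 0.28418684 0.084     ]
red [199.7 223.5] [183, 208, 34, 32, 655] [0.5113765  0.13555654 0.084     ]
yel [325.  116.9] [309, 102, 33, 32, 885] [ 0.77060323 -0.16585096  0.056     ] [ 0.75969222 -0.15836322  0.09      ]
yel [ 87.5 173. ] [74, 115, 23, 124, 600] [0.63408005 0.40838628 0.056     ] [0.62870257 0.39259918 0.09      ]
yel [ 63.3 120.5] [57, 117, 15, 9, 92] [0.76345266 0.47263105 0.056     ] [0.75283147 0.45423999 0.09      ]
yel [  7.5 128.9] [0, 125, 16, 9, 115] [0.74297877 0.60506965 0.056     ] [0.73318743 0.58131063 0.09      ]
yel [  1.7 225. ] [0, 186, 6, 67, 172] [0.51204893 0.60203074 0.056     ] [0.51161758 0.57839489 0.09      ]
yel [312.  216.7] [307, 211, 11, 12, 67] [ 0.52564102 -0.12725112  0.056     ] [ 0.52465876 -0.1213279   0.09      ]
yel [199.6 224.1] [193, 217, 12, 15, 94] [0.51031088 0.13980714 0.056     ] [0.50994997 0.13490602 0.09      ]
cap [0.511 0.136 0.146]
mug [0.766 0.023 0.05 ]
tin [0.365 0.019 0.02 ]
blue [0.615 0.04  0.1  ]
bigred [0.509 0.289 0.1  ]
lidSW [ 0.462 -0.11   0.056]
lidNW [ 0.553 -0.066  0.056]
lidNE [ 0.589 -0.145  0.056]
lidSE [ 0.497 -0.191  0.056]
```

View pics/crop1.png

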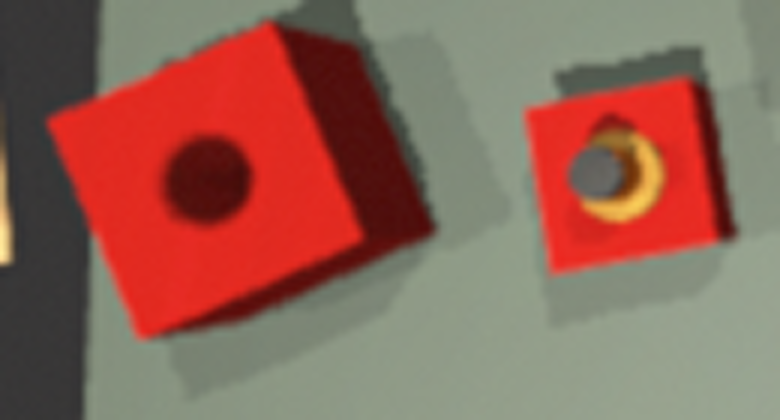

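The meant stand is the small red block at top px (199,223), which holds the punch. The large red block at (134,224) and the blue one at (241,177) are ruled out by size and colour. Now moving above it.

>>> drive_tool --increments '[{"grip": -1, "tx": 0.87, "ty": -1, "tz": 0.1, "turn": 0}, {"grip": -1, "tx": 0.87, "ty": -1, "tz": 0.1, "turn": 0}, {"grip": -1, "tx": 0.87, "ty": -1, "tz": 0.1, "turn": 0}, {"grip": -1, "tx": 0.87, "ty": -1, "tz": 0.1, "turn": 0}, {"grip": -1, "tx": 0.87, "ty": -1, "tz": 0.1, "turn": 0}, {"grip": -1, "tx": 0.87, "ty": -1, "tz": 0.1, "turn": 0}, {"grip": -1, "tx": 0.87, "ty": -1, "tz": 0.1, "turn": 0}, {"grip": -1, "tx": 0.87, "ty": -1, "tz": 0.1, "turn": 0}, {"grip": -1, "tx": 0.87, "ty": -1, "tz": 0.1, "turn": 0}, {"grip": -1, "tx": 0.87, "ty": -1, "tz": 0.1, "turn": 0}, {"grip": -1, "tx": 0.87, "ty": -1, "tz": 0.1, "turn": 0}, {"grip": -1, "tx": 0.87, "ty": -1, "tz": 0.1, "turn": 0}, {"grip": -1, "tx": 0.87, "ty": -1, "tz": 0.1, "turn": 0}, {"grip": -1, "tx": 0.87, "ty": -1, "tz": 0.1, "turn": 0}]'

```text
clock: 1.5
position: [0.5098, 0.2042, 0.237]
ee_rot: [-0.41, -3.113, 0.002]
force: [-0.4, 0.8, -0.7]
width: 1.001
```

>>> drive_tool --increments '[{"grip": -1, "ty": -0.168, "tx": 0, "tz": 0, "turn": 0}, {"grip": -1, "ty": -0.168, "tx": 0, "tz": 0, "turn": 0}, {"grip": -1, "ty": -0.168, "tx": 0, "tz": 0, "turn": 0}, {"grip": -1, "ty": -0.168, "tx": 0, "tz": 0, "turn": 0}]'

```text
clock: 1.9
position: [0.5093, 0.1383, 0.2371]
ee_rot: [-0.408, -3.113, 0.001]
force: [-0.0, 0.1, 0.2]
width: 1.001
```

```bash
python3 - <<'E'
from h import *
st=observe();print(st['clock'],st['position'],st['ee_rot'],st['joints'])
im=get_image('wrist');cv2.imwrite('pics/w1.png',cv2.cvtColor(im,cv2.COLOR_RGB2BGR));C=cam('wrist',st)
for z in(.146,.09):print(proj(C,[.511,.136,z]))
m=mask(im,(14,90,90),(32,255,255))
for c,s in blobs(m,15): print('yel',c,s,onplane(C,c,.09))
m=mask(im,(5,150,90),(13,255,255))
for c,s in blobs(m,15): print('or',c,s,onplane(C,c,.116))
E
```

```text
1.9 [0.50931963 0.13828588 0.23708368] [-4.08224123e-01 -3.11346428e+00  7.81766539e-04] [-0.58548169  0.2431018   0.27456363  1.76745511 -0.07202453  1.14234041
  1.0215123 ]
[250.51723612 189.52689568]
[250.60823102 177.13481446]
yel [486.3  68.4] [462, 58, 50, 22, 71] [0.4573126  0.42798689 0.09      ]
yel [438.  159.6] [418, 79, 43, 156, 1128] [0.54968647 0.36827411 0.09      ]
yel [250.9 171.9] [239, 164, 26, 21, 234] [0.50450141 0.13812177 0.09      ]
yel [ 80.9 225.2] [71, 217, 20, 18, 180] [ 0.51632817 -0.10227093  0.09      ]
yel [403.2 273.3] [395, 250, 14, 45, 223] [0.7034788  0.30993098 0.09      ]
yel [ 97.3 268.7] [95, 254, 9, 31, 72] [ 0.5839886  -0.10895409  0.09      ]
or [251.8 174.9] [244, 169, 17, 14, 136] [0.50261871 0.139737   0.116     ]
```

View pics/w1.png

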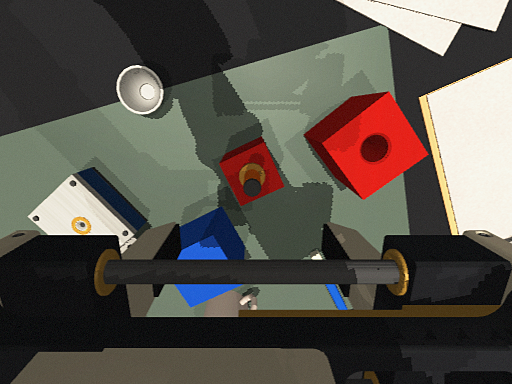

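The cap is at (251,187), within about 2 mm of the predicted place and centred between the fingers. I'll descend and grasp.

>>> drive_tool --increments '[{"grip": -1, "tx": 0.002, "ty": -0.003, "tz": -0.1, "turn": 0}, {"grip": -1, "tx": 0.002, "ty": -0.003, "tz": -0.2, "turn": 0}, {"grip": -1, "tx": 0.002, "ty": -0.003, "tz": -0.28, "turn": 0}, {"grip": -1, "tx": 0.002, "ty": -0.003, "tz": -0.33, "turn": 0}, {"grip": -1, "tx": 0.002, "ty": -0.003, "tz": -0.352, "turn": 0}, {"grip": -1, "tx": 0.002, "ty": -0.003, "tz": -0.352, "turn": 0}, {"grip": -1, "tx": 0.002, "ty": -0.003, "tz": -0.352, "turn": 0}]'

```text
clock: 2.65
position: [0.5107, 0.1385, 0.0971]
ee_rot: [-0.405, -3.115, -0.0]
force: [0.5, 1.1, 1.0]
width: 1.0
```

>>> drive_tool --increments '[{"grip": 1, "tx": 0, "ty": 0, "tz": 0, "turn": 0}, {"grip": 1, "tx": 0, "ty": 0, "tz": 0, "turn": 0}, {"grip": 1, "tx": 0, "ty": 0, "tz": 0, "turn": 0}, {"grip": 1, "tx": 0, "ty": 0, "tz": 0, "turn": 0}, {"grip": 1, "tx": 0, "ty": 0, "tz": 0, "turn": 0}, {"grip": 1, "tx": 0, "ty": 0, "tz": 0, "turn": 0}, {"grip": 1, "tx": 0, "ty": 0, "tz": 0, "turn": 0}, {"grip": 1, "tx": 0, "ty": 0, "tz": 0, "turn": 0}, {"grip": 1, "tx": 0, "ty": 0, "tz": 0, "turn": 0}, {"grip": 1, "tx": 0, "ty": 0, "tz": 0, "turn": 0}]' --newtons 40

```text
clock: 3.65
position: [0.5107, 0.1386, 0.097]
ee_rot: [-0.405, -3.115, -0.0]
force: [1.3, -0.2, 0.1]
width: 0.208
```

>>> drive_tool --increments '[{"grip": 1, "tx": 0, "ty": 0, "tz": 0.05, "turn": 0}, {"grip": 1, "tx": 0, "ty": 0, "tz": 0.1, "turn": 0}, {"grip": 1, "tx": 0, "ty": 0, "tz": 0.15, "turn": 0}, {"grip": 1, "tx": 0, "ty": 0, "tz": 0.2, "turn": 0}, {"grip": 1, "tx": 0, "ty": 0, "tz": 0.25, "turn": 0}, {"grip": 1, "tx": 0, "ty": 0, "tz": 0.28, "turn": 0}, {"grip": 1, "tx": 0, "ty": 0, "tz": 0.28, "turn": 0}, {"grip": 1, "tx": 0, "ty": 0, "tz": 0.28, "turn": 0}]'

```text
clock: 4.45
position: [0.5103, 0.1385, 0.2083]
ee_rot: [-0.405, -3.114, 0.0]
force: [-0.2, -0.7, -2.3]
width: 0.21
```

>>> drive_tool --increments '[{"grip": 1, "tx": 0.005, "ty": -0.1, "tz": 0, "turn": 0}, {"grip": 1, "tx": 0.01, "ty": -0.2, "tz": 0, "turn": 0}, {"grip": 1, "tx": 0.015, "ty": -0.3, "tz": 0, "turn": 0}, {"grip": 1, "tx": 0.02, "ty": -0.4, "tz": 0, "turn": 0}, {"grip": 1, "tx": 0.03, "ty": -0.5, "tz": 0, "turn": 0}, {"grip": 1, "tx": 0.037, "ty": -0.6, "tz": 0, "turn": 0}, {"grip": 1, "tx": 0.037, "ty": -0.665, "tz": 0, "turn": 0}, {"grip": 1, "tx": 0.037, "ty": -0.665, "tz": 0, "turn": 0}, {"grip": 1, "tx": 0.037, "ty": -0.665, "tz": 0, "turn": 0}]'

```text
clock: 5.35
position: [0.5244, -0.1277, 0.2071]
ee_rot: [-0.407, -3.112, -0.0]
force: [0.3, 0.7, -1.5]
width: 0.204
```

```bash
python3 - <<'E'
from h import *
st=observe();p=st['position'];print(st['clock'],p,st['ee_rot'],st['force'],st['width'])
C=cam('wrist',st);w=get_image('wrist');S=cam('side');s=get_image('side')
print('hole pred side',proj(S,[.5256,-.1273,.056]),'nose pred',proj(S,p-[0,0,.095]),'collar',proj(S,p-[0,0,.009]))
print('wrist: nose',proj(C,p-[0,0,.095]),'hole',proj(C,[.5256,-.1273,.056]))
q=proj(S,p-[0,0,.06]).astype(int)
W=cv2.resize(w[100:260,170:330],(480,480),interpolation=cv2.INTER_CUBIC);print('wrist crop 170,100 x3; side crop',q-80)
x0,y0=q-[50,80];X=cv2.resize(s[y0:y0+160,x0:x0+100],(300,480),interpolation=cv2.INTER_CUBIC);print(x0,y0)
cv2.imwrite('pics/j1.png',cv2.cvtColor(np.hstack([W,X]),cv2.COLOR_RGB2BGR))
m=mask(s,(14,90,90),(32,255,255))
for c,t in blobs(m,15): print('side yel',c,t,onplane(S,c,.056))
E
```

```text
5.35 [ 0.52436237 -0.12768657  0.20705924] [-4.07132239e-01 -3.11164557e+00 -1.41433722e-05] [ 0.27154951  0.69892134 -1.48904357] 0.20390751843760788
hole pred side [262.84716489 254.98260258] nose pred [262.46176492 231.88094611] collar [262.66702553 192.74099167]
wrist: nose [252.13300066 186.72572291] hole [252.49784643 175.78463899]
wrist crop 170,100 x3; side crop [182 136]
212 136
side yel [ 1.9 73.5] [0, 61, 5, 25, 117] [0.06545694 1.20683898 0.056     ]
side yel [ 14.7 113.4] [10, 101, 11, 26, 109] [0.10347044 0.78972223 0.056     ]
side yel [244.8 127.6] [241, 125, 9, 6, 25] [0.71101816 0.41264321 0.056     ]
side yel [152.4 143.9] [140, 130, 26, 28, 46] [0.44141679 0.41753217 0.056     ]
side yel [228.2 143.6] [215, 139, 27, 10, 58] [0.63065128 0.33645511 0.056     ]
side yel [262.3 194.3] [253, 188, 19, 12, 121] [0.61179443 0.06730133 0.056     ]
side yel [384.4 245.7] [359, 231, 52, 31, 891] [ 0.75528381 -0.19860202  0.056     ]
side yel [263.  254.7] [256, 250, 15, 10, 80] [ 0.52620763 -0.12666182  0.056     ]
```

View pics/j1.png

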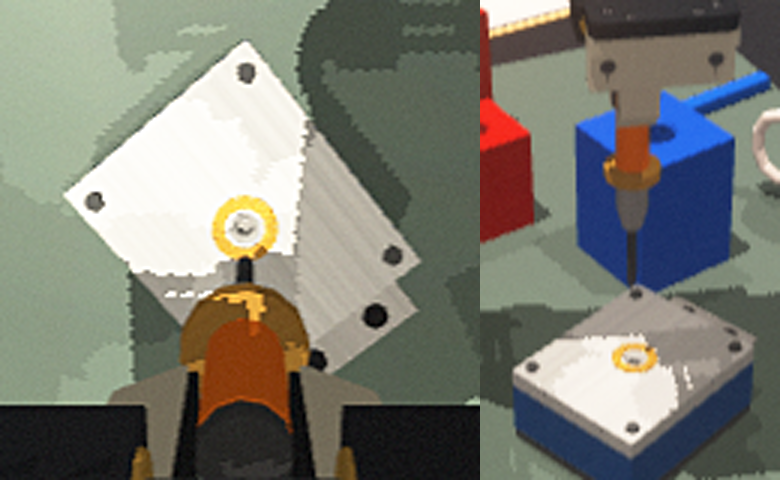

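Wrist picture: brass ring at (251,176) and nose tip at (252,186). Side picture: ring at (263,255) and nose above it at (263,230). The punch hangs straight and matches the prediction to about 1 mm, so I need +1.5 mm in x and then to go down.

>>> drive_tool --increments '[{"grip": 1, "tx": 0.004, "ty": 0.001, "tz": -0.05, "turn": 0}, {"grip": 1, "tx": 0.004, "ty": 0.001, "tz": -0.1, "turn": 0}, {"grip": 1, "tx": 0.004, "ty": 0.001, "tz": -0.12, "turn": 0}, {"grip": 1, "tx": 0.004, "ty": 0.001, "tz": -0.135, "turn": 0}, {"grip": 1, "tx": 0.004, "ty": 0.001, "tz": -0.145, "turn": 0}, {"grip": 1, "tx": 0.004, "ty": 0.001, "tz": -0.15, "turn": 0}, {"grip": 1, "tx": 0.004, "ty": 0.001, "tz": -0.15, "turn": 0}]'

```text
clock: 6.15
position: [0.5266, -0.1258, 0.1477]
ee_rot: [-0.403, -3.113, -0.001]
force: [0.3, -0.4, -2.2]
width: 0.205
```

>>> drive_tool --increments '[{"grip": 1, "tx": 0, "ty": 0, "tz": -0.0025, "turn": 0}, {"grip": 1, "tx": 0, "ty": 0, "tz": -0.005, "turn": 0}, {"grip": 1, "tx": 0, "ty": 0, "tz": -0.0075, "turn": 0}, {"grip": 1, "tx": 0, "ty": 0, "tz": -0.01, "turn": 0}, {"grip": 1, "tx": 0, "ty": 0, "tz": -0.0125, "turn": 0}, {"grip": 1, "tx": 0, "ty": 0, "tz": -0.0125, "turn": 0}]'

```text
clock: 6.75
position: [0.5265, -0.1261, 0.1426]
ee_rot: [-0.403, -3.113, -0.0]
force: [-1.0, -3.2, -2.1]
width: 0.205
```

>>> drive_tool --increments '[{"grip": 1, "tx": -0.001, "ty": -0.003, "tz": 0, "turn": 0}, {"grip": 1, "tx": -0.001, "ty": -0.003, "tz": 0, "turn": 0}, {"grip": 1, "tx": -0.001, "ty": -0.003, "tz": 0, "turn": 0}]'

```text
clock: 7.05
position: [0.5261, -0.127, 0.1425]
ee_rot: [-0.403, -3.113, -0.001]
force: [-0.2, -0.4, -2.5]
width: 0.207
```

>>> drive_tool --increments '[{"grip": 1, "tx": 0, "ty": 0, "tz": -0.0025, "turn": 0}, {"grip": 1, "tx": 0, "ty": 0, "tz": -0.005, "turn": 0}, {"grip": 1, "tx": 0, "ty": 0, "tz": -0.0075, "turn": 0}, {"grip": 1, "tx": 0, "ty": 0, "tz": -0.01, "turn": 0}, {"grip": 1, "tx": 0, "ty": 0, "tz": -0.01, "turn": 0}]'

```text
clock: 7.55
position: [0.526, -0.1269, 0.1383]
ee_rot: [-0.403, -3.113, -0.001]
force: [0.9, -0.8, -2.5]
width: 0.208
```

Lateral force is gone and the nose is 13 mm inside the lid. I'll continue in small steps.

>>> drive_tool --increments '[{"grip": 1, "tx": 0, "ty": 0, "tz": -0.0025, "turn": 0}, {"grip": 1, "tx": 0, "ty": 0, "tz": -0.005, "turn": 0}, {"grip": 1, "tx": 0, "ty": 0, "tz": -0.0075, "turn": 0}, {"grip": 1, "tx": 0, "ty": 0, "tz": -0.01, "turn": 0}, {"grip": 1, "tx": 0, "ty": 0, "tz": -0.01, "turn": 0}]'

```text
clock: 8.05
position: [0.526, -0.127, 0.1342]
ee_rot: [-0.403, -3.113, -0.001]
force: [-0.6, -0.8, -2.6]
width: 0.206
```

>>> drive_tool --increments '[{"grip": 1, "tx": 0, "ty": 0, "tz": -0.0025, "turn": 0}, {"grip": 1, "tx": 0, "ty": 0, "tz": -0.005, "turn": 0}, {"grip": 1, "tx": 0, "ty": 0, "tz": -0.0075, "turn": 0}, {"grip": 1, "tx": 0, "ty": 0, "tz": -0.0075, "turn": 0}]'

```text
clock: 8.45
position: [0.526, -0.127, 0.1312]
ee_rot: [-0.403, -3.113, -0.001]
force: [0.0, -0.7, 1.5]
width: 0.206
```

>>> drive_tool --increments '[{"grip": 1, "tx": 0, "ty": 0, "tz": -0.0025, "turn": 0}, {"grip": 1, "tx": 0, "ty": 0, "tz": -0.005, "turn": 0}, {"grip": 1, "tx": 0, "ty": 0, "tz": -0.0075, "turn": 0}, {"grip": 1, "tx": 0, "ty": 0, "tz": -0.0075, "turn": 0}]'

```text
clock: 8.85
position: [0.5262, -0.127, 0.1283]
ee_rot: [-0.403, -3.113, -0.001]
force: [-0.4, -0.5, 2.8]
width: 0.205
```

>>> drive_tool --increments '[{"grip": 1, "tx": 0, "ty": 0, "tz": -0.0013, "turn": 0}, {"grip": 1, "tx": 0, "ty": 0, "tz": -0.0025, "turn": 0}, {"grip": 1, "tx": 0, "ty": 0, "tz": -0.0025, "turn": 0}]'

```text
clock: 9.15
position: [0.5266, -0.1271, 0.1276]
ee_rot: [-0.403, -3.114, -0.001]
force: [-0.5, 0.1, 5.6]
width: 0.208
```

>>> drive_tool --increments '[{"grip": 1, "tx": 0, "ty": 0, "tz": -0.0013, "turn": 0}, {"grip": 1, "tx": 0, "ty": 0, "tz": -0.0025, "turn": 0}, {"grip": 1, "tx": 0, "ty": 0, "tz": -0.0025, "turn": 0}]'

```text
clock: 9.45
position: [0.5271, -0.1272, 0.1272]
ee_rot: [-0.403, -3.115, -0.001]
force: [-0.7, -0.9, 8.0]
width: 0.206
```

>>> drive_tool --increments '[{"grip": 1, "tx": 0, "ty": 0, "tz": -0.0013, "turn": 0}, {"grip": 1, "tx": 0, "ty": 0, "tz": -0.0025, "turn": 0}, {"grip": 1, "tx": 0, "ty": 0, "tz": -0.0025, "turn": 0}]'

```text
clock: 9.75
position: [0.5277, -0.1274, 0.1269]
ee_rot: [0.403, 3.115, 0.001]
force: [-0.7, -0.4, 9.3]
width: 0.209
```

>>> drive_tool --increments '[{"grip": 1, "tx": -0.003, "ty": 0, "tz": -0.0013, "turn": 0}, {"grip": 1, "tx": -0.003, "ty": 0, "tz": -0.0025, "turn": 0}, {"grip": 1, "tx": -0.003, "ty": 0, "tz": -0.0025, "turn": 0}]'

```text
clock: 10.05
position: [0.5272, -0.1275, 0.1266]
ee_rot: [0.403, 3.113, 0.001]
force: [-0.8, -0.4, 9.5]
width: 0.206
```

```bash
python3 - <<'E'
from h import *
st=observe();p=st['position'];print(st['clock'],p,st['force'],R.from_rotvec(st['ee_rot']).as_matrix()[:,2].round(4))
S=cam('side');s=get_image('side');print(proj(S,[.5258,-.127,.1]))
x0,y0=(proj(S,[.5258,-.127,.09])-[60,60]).astype(int);print(x0,y0)
cv2.imwrite('pics/j2.png',cv2.cvtColor(cv2.resize(s[y0:y0+100,x0:x0+120],(720,600),interpolation=cv2.INTER_CUBIC),cv2.COLOR_RGB2BGR))
E
```

```text
10.05 [ 0.52719948 -0.12752724  0.12663131] [-0.78613119 -0.43511713  9.54935873] [ 2.4e-03  5.0e-04 -1.0e+00]
[262.98789086 236.64341874]
202 180
```

View pics/j2.png

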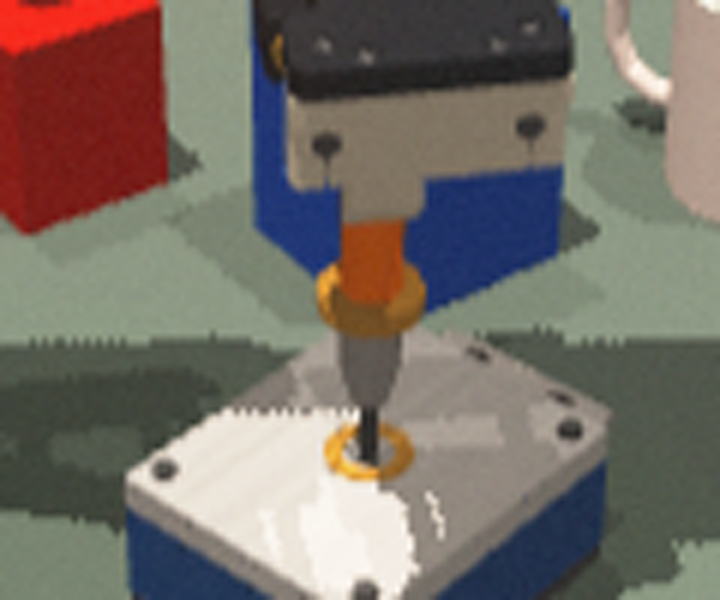

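The punch stands upright in the ring (370,450 in the crop) and the collar has not slipped in the grip. About 11.7 N is on the spring, so the snap is near and I'll continue finely.

>>> drive_tool --increments '[{"grip": 1, "tx": -0.003, "ty": 0.001, "tz": -0.0013, "turn": 0}, {"grip": 1, "tx": -0.003, "ty": 0.001, "tz": -0.0025, "turn": 0}, {"grip": 1, "tx": -0.003, "ty": 0.001, "tz": -0.0025, "turn": 0}]'

```text
clock: 10.4
position: [0.5268, -0.1273, 0.1265]
ee_rot: [0.403, 3.112, 0.001]
force: [-0.7, -0.7, 9.4]
width: 0.203
```

The arm yields about 1 mm at this load, so I need a slightly larger offset.

>>> drive_tool --increments '[{"grip": 1, "tx": -0.002, "ty": 0, "tz": -0.0025, "turn": 0}, {"grip": 1, "tx": -0.002, "ty": 0, "tz": -0.0035, "turn": 0}, {"grip": 1, "tx": -0.002, "ty": 0, "tz": -0.0035, "turn": 0}]'

```text
clock: 10.7
position: [0.5269, -0.1275, 0.126]
ee_rot: [0.403, 3.109, 0.002]
force: [-1.2, -1.0, 10.5]
width: 0.204
```

>>> drive_tool --increments '[{"grip": 1, "tx": -0.002, "ty": 0, "tz": -0.0028, "turn": 0}, {"grip": 1, "tx": -0.002, "ty": 0, "tz": -0.0035, "turn": 0}]'

```text
clock: 10.9
position: [0.5271, -0.1276, 0.1257]
ee_rot: [0.402, 3.107, 0.002]
force: [-0.8, 0.2, 11.9]
width: 0.207
```

>>> drive_tool --increments '[{"grip": 1, "tx": -0.003, "ty": 0, "tz": -0.0035, "turn": 0}, {"grip": 1, "tx": -0.003, "ty": 0, "tz": -0.0035, "turn": 0}]'

```text
clock: 11.1
position: [0.5268, -0.1277, 0.1253]
ee_rot: [0.402, 3.105, 0.003]
force: [-0.1, 0.5, 11.1]
width: 0.204
```

>>> drive_tool --increments '[{"grip": 1, "tx": -0.003, "ty": 0, "tz": -0.0035, "turn": 0}, {"grip": 1, "tx": -0.003, "ty": 0, "tz": -0.0035, "turn": 0}]'

```text
clock: 11.3
position: [0.5266, -0.1278, 0.125]
ee_rot: [0.402, 3.103, 0.003]
force: [-1.2, 0.6, 12.6]
width: 0.208
```

>>> drive_tool --increments '[{"grip": 1, "tx": -0.003, "ty": 0.001, "tz": -0.0035, "turn": 0}, {"grip": 1, "tx": -0.003, "ty": 0.001, "tz": -0.0035, "turn": 0}]'

```text
clock: 11.5
position: [0.526, -0.1274, 0.1244]
ee_rot: [0.402, 3.101, 0.004]
force: [-0.3, -0.5, 7.8]
width: 0.206
```

```bash
python3 - <<'E'
from h import *
st=observe();p=st['position'];print(st['clock'],p,st['force'],st['ft_torque'],R.from_rotvec(st['ee_rot']).as_matrix()[:,2].round(4))
S=cam('side');s=get_image('side');w=get_image('wrist')
x0,y0=202,180
y=blobs(mask(s,(14,90,90),(32,255,255)));print([b for b in y if 230<b[0][0]<290])
a=cv2.resize(s[y0:y0+100,x0+20:x0+100],(400,500),interpolation=cv2.INTER_CUBIC)
b=cv2.resize(w[120:280,190:318],(400,500),interpolation=cv2.INTER_CUBIC)
cv2.imwrite('pics/j3.png',cv2.cvtColor(np.hstack([a,b]),cv2.COLOR_RGB2BGR))
E
```

```text
11.5 [ 0.52603988 -0.12740207  0.12443855] [-0.34197898 -0.48609537  7.83057379] [-0.04314104  0.27486879 -0.01481392] [ 1.480e-02  5.000e-04 -9.999e-01]
[(array([244.5, 172. ]), [242, 170, 7, 6, 18]), (array([262.5, 232. ]), [254, 225, 18, 13, 130]), (array([263.2, 255.1]), [256, 250, 15, 10, 79])]
```

View pics/j3.png

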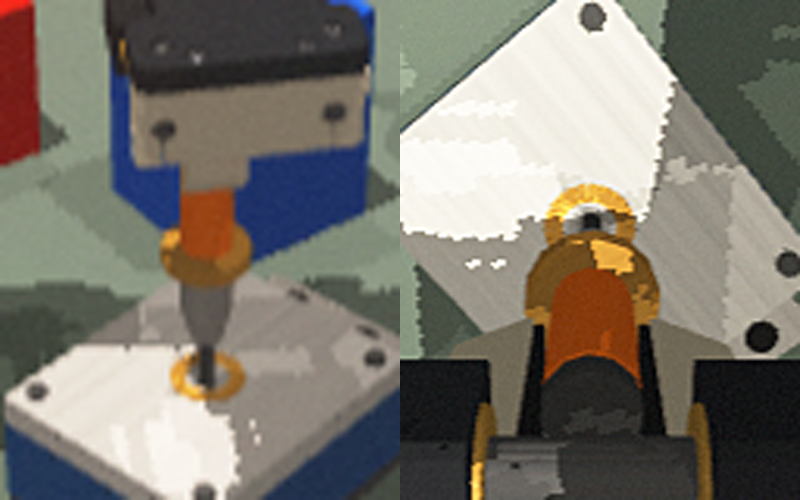

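Force fell from 12.6 to 7.8 N as the tool dropped 0.6 mm, which is the snap. I'll hold with a gentle offset to confirm it went past 8.5 mm.

>>> drive_tool --increments '[{"grip": 1, "tx": -0.001, "ty": 0, "tz": -0.0025, "turn": 0}, {"grip": 1, "tx": -0.001, "ty": 0, "tz": -0.0025, "turn": 0}]'

```text
clock: 11.8
position: [0.5255, -0.1273, 0.1234]
ee_rot: [0.402, 3.101, 0.004]
force: [-0.9, 0.3, 4.1]
width: 0.206
```

Snapped: the net push is steady at about 6 N and total travel is near 9.9 mm. Lifting out.

>>> drive_tool --increments '[{"grip": 1, "tx": 0, "ty": 0, "tz": 0.02, "turn": 0}, {"grip": 1, "tx": 0, "ty": 0, "tz": 0.05, "turn": 0}, {"grip": 1, "tx": 0, "ty": 0, "tz": 0.1, "turn": 0}, {"grip": 1, "tx": 0, "ty": 0, "tz": 0.15, "turn": 0}, {"grip": 1, "tx": 0, "ty": 0, "tz": 0.2, "turn": 0}, {"grip": 1, "tx": 0, "ty": 0, "tz": 0.21, "turn": 0}, {"grip": 1, "tx": 0, "ty": 0, "tz": 0.21, "turn": 0}]'

```text
clock: 12.5
position: [0.5257, -0.1272, 0.2079]
ee_rot: [0.401, 3.1, 0.004]
force: [0.8, -0.4, -3.3]
width: 0.207
```

>>> drive_tool --increments '[{"grip": 1, "tx": -0.005, "ty": 0.1, "tz": 0, "turn": 0}, {"grip": 1, "tx": -0.01, "ty": 0.2, "tz": 0, "turn": 0}, {"grip": 1, "tx": -0.015, "ty": 0.3, "tz": 0, "turn": 0}, {"grip": 1, "tx": -0.02, "ty": 0.4, "tz": 0, "turn": 0}, {"grip": 1, "tx": -0.03, "ty": 0.5, "tz": 0, "turn": 0}, {"grip": 1, "tx": -0.037, "ty": 0.6, "tz": 0, "turn": 0}, {"grip": 1, "tx": -0.037, "ty": 0.665, "tz": 0, "turn": 0}, {"grip": 1, "tx": -0.037, "ty": 0.665, "tz": 0, "turn": 0}, {"grip": 1, "tx": -0.037, "ty": 0.665, "tz": 0, "turn": 0}]'

```text
clock: 13.4
position: [0.5101, 0.1389, 0.2068]
ee_rot: [0.399, 3.102, 0.002]
force: [0.1, -0.5, -2.5]
width: 0.206
```

```bash
python3 - <<'E'
from h import *
st=observe();p=st['position'];z=R.from_rotvec(st['ee_rot']).as_matrix()[:,2];print(st['clock'],p,st['force'],z.round(4))
C=cam('wrist',st);w=get_image('wrist');S=cam('side');s=get_image('side')
for h in(.095,.05): print('pred wrist/side',proj(C,p+z*h),proj(S,p+z*h))
x0,y0=(proj(S,p-[0,0,.07])-[50,60]).astype(int);print(x0,y0)
a=cv2.resize(s[y0:y0+120,x0:x0+100],(400,480),interpolation=cv2.INTER_CUBIC)
b=cv2.resize(w[110:230,200:300],(400,480),interpolation=cv2.INTER_CUBIC)
cv2.imwrite('pics/s1.png',cv2.cvtColor(np.hstack([a,b]),cv2.COLOR_RGB2BGR))
E
```

```text
13.4 [0.51012343 0.13893323 0.20675247] [ 0.12632363 -0.45583944 -2.51656718] [ 1.370e-02 -3.000e-04 -9.999e-01]
pred wrist/side [252.09485602 186.444714  ] [208.98109821 167.62534991]
pred wrist/side [252.29992098 199.67412528] [207.58424059 150.01678014]
157 98
```

View pics/s1.png

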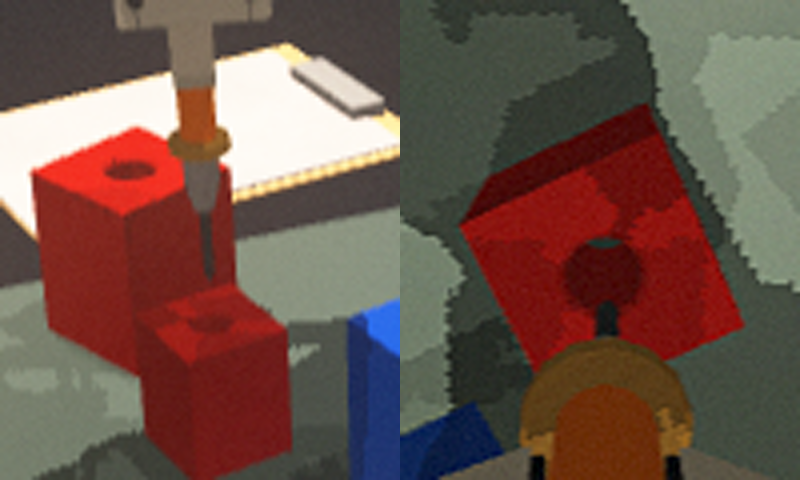

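```bash
python3 - <<'E'
from h import *
print(onplane(cam('wrist'),(251,178),.084),onplane(cam('side'),(210,178.8),.084))
print(proj(cam('wrist'),[.5107,.1386,.084]),proj(cam('side'),[.5107,.1386,.084]))
E
```

```text
[0.50980217 0.13684526 0.084     ] [0.5111939  0.13578812 0.084     ]
[252.62397874 178.33950916] [209.39558367 178.26420505]
```

>>> drive_tool --increments '[{"grip": 1, "tx": 0.001, "ty": -0.0035, "tz": -0.03, "turn": 0}, {"grip": 1, "tx": 0.001, "ty": -0.0035, "tz": -0.06, "turn": 0}, {"grip": 1, "tx": 0.001, "ty": -0.0035, "tz": -0.09, "turn": 0}, {"grip": 1, "tx": 0.001, "ty": -0.0035, "tz": -0.12, "turn": 0}, {"grip": 1, "tx": 0.001, "ty": -0.0035, "tz": -0.15, "turn": 0}, {"grip": 1, "tx": 0.001, "ty": -0.0035, "tz": -0.18, "turn": 0}, {"grip": 1, "tx": 0.001, "ty": -0.0035, "tz": -0.19, "turn": 0}, {"grip": 1, "tx": 0.001, "ty": -0.0035, "tz": -0.19, "turn": 0}]'

```text
clock: 14.3
position: [0.5106, 0.1359, 0.1305]
ee_rot: [0.404, 3.102, 0.001]
force: [0.7, 0.1, -1.0]
width: 0.206
```

>>> drive_tool --increments '[{"grip": 1, "tx": 0, "ty": 0, "tz": -0.01, "turn": 0}, {"grip": 1, "tx": 0, "ty": 0, "tz": -0.02, "turn": 0}, {"grip": 1, "tx": 0, "ty": 0, "tz": -0.03, "turn": 0}, {"grip": 1, "tx": 0, "ty": 0, "tz": -0.035, "turn": 0}, {"grip": 1, "tx": 0, "ty": 0, "tz": -0.035, "turn": 0}]'

```text
clock: 14.8
position: [0.5105, 0.1364, 0.1163]
ee_rot: [0.403, 3.102, 0.002]
force: [0.2, 1.7, -3.2]
width: 0.205
```

>>> drive_tool --increments '[{"grip": 1, "tx": 0, "ty": 0.003, "tz": -0.01, "turn": 0}, {"grip": 1, "tx": 0, "ty": 0.003, "tz": -0.02, "turn": 0}, {"grip": 1, "tx": 0, "ty": 0.003, "tz": -0.03, "turn": 0}, {"grip": 1, "tx": 0, "ty": 0.003, "tz": -0.035, "turn": 0}, {"grip": 1, "tx": 0, "ty": 0.003, "tz": -0.035, "turn": 0}]'

```text
clock: 15.3
position: [0.5103, 0.1373, 0.1018]
ee_rot: [0.404, 3.103, 0.001]
force: [0.3, -1.0, -1.7]
width: 0.208
```

>>> drive_tool --increments '[{"grip": 1, "tx": 0, "ty": 0, "tz": -0.005, "turn": 0}, {"grip": 1, "tx": 0, "ty": 0, "tz": -0.008, "turn": 0}, {"grip": 1, "tx": 0, "ty": 0, "tz": -0.008, "turn": 0}]'

```text
clock: 15.6
position: [0.5102, 0.1372, 0.0985]
ee_rot: [0.404, 3.103, 0.001]
force: [0.1, -1.2, -2.7]
width: 0.207
```

Almost seated and still carrying the punch's weight. One more millimetre, then open and rise.

>>> drive_tool --increments '[{"grip": 1, "tx": 0, "ty": 0, "tz": -0.003, "turn": 0}, {"grip": 1, "tx": 0, "ty": 0, "tz": -0.003, "turn": 0}]'

```text
clock: 15.8
position: [0.5102, 0.1372, 0.0973]
ee_rot: [0.404, 3.103, 0.001]
force: [-0.5, -0.1, -2.2]
width: 0.205
```

>>> drive_tool --increments '[{"grip": -1, "tx": 0, "ty": 0, "tz": 0, "turn": 0}, {"grip": -1, "tx": 0, "ty": 0, "tz": 0, "turn": 0}, {"grip": -1, "tx": 0, "ty": 0, "tz": 0, "turn": 0}, {"grip": -1, "tx": 0, "ty": 0, "tz": 0, "turn": 0}, {"grip": -1, "tx": 0, "ty": 0, "tz": 0, "turn": 0}, {"grip": -1, "tx": 0, "ty": 0, "tz": 0, "turn": 0}, {"grip": -1, "tx": 0, "ty": 0, "tz": 0, "turn": 0}, {"grip": -1, "tx": 0, "ty": 0, "tz": 0, "turn": 0}]'

```text
clock: 16.6
position: [0.5102, 0.1373, 0.0972]
ee_rot: [0.404, 3.103, 0.001]
force: [-1.0, 0.6, -0.4]
width: 0.854
```

>>> drive_tool --increments '[{"grip": -1, "tx": 0, "ty": 0, "tz": 0.05, "turn": 0}, {"grip": -1, "tx": 0, "ty": 0, "tz": 0.15, "turn": 0}, {"grip": -1, "tx": 0, "ty": 0, "tz": 0.25, "turn": 0}, {"grip": -1, "tx": 0, "ty": 0, "tz": 0.35, "turn": 0}, {"grip": -1, "tx": 0, "ty": 0, "tz": 0.4, "turn": 0}, {"grip": -1, "tx": 0, "ty": 0, "tz": 0.4, "turn": 0}, {"grip": -1, "tx": 0, "ty": 0, "tz": 0.4, "turn": 0}]'

```text
clock: 17.3
position: [0.5101, 0.1373, 0.257]
ee_rot: [0.403, 3.103, 0.001]
force: [-0.7, -0.1, -0.8]
width: 1.0
```

```bash
python3 - <<'E'
from h import *
st=observe();print(st['clock'],st['position'],st['force'],st['width'])
w=get_image('wrist');s=get_image('side')
a0=cv2.cvtColor(cv2.imread('pics/side0.png'),cv2.COLOR_BGR2RGB)
f=lambda i:cv2.resize(i[140:220,180:240],(300,400),interpolation=cv2.INTER_CUBIC)
for i in(a0,s): print([ (b[0],b[1][4]) for b in blobs(mask(i,(5,90,90),(32,255,255))) if 195<b[0][0]<225 and b[0][1]>150])
b=cv2.resize(w[120:240,210:300],(200,400)[:2][::1],interpolation=cv2.INTER_CUBIC) if 0 else cv2.resize(w[130:230,210:285],(300,400),interpolation=cv2.INTER_CUBIC)
cv2.imwrite('pics/end.png',cv2.cvtColor(np.hstack([f(a0),f(s)]),cv2.COLOR_RGB2BGR))
E
```

```text
17.3 [0.51005042 0.13729988 0.25704391] [-0.71469427 -0.13549011 -0.78788405] 1.0004804655096513
[(array([208.6, 170.8]), 256)]
[(array([208.8, 171.2]), 265)]
```

View pics/end.png

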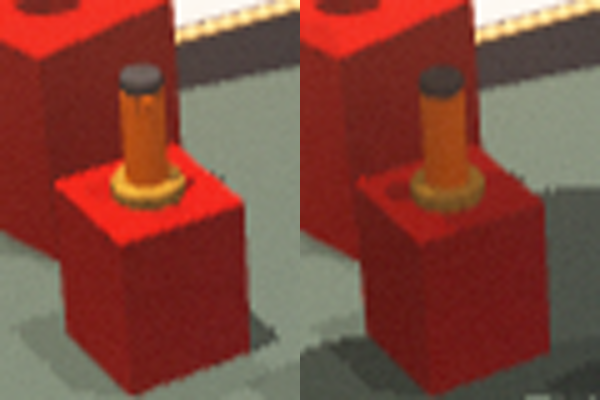

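The punch hangs upright with its collar on the block, the same as in the first picture (centroid 208.8,171.2 against 208.6,170.8). The gripper is clear.

```bash
python3 -c "
from cell import *
print(sign_off())"
```

```text
the job is handed in; nothing more can be done
None
```

I took the punch from the small red stand, fired it once in the jig's guide hole, and hung it back in the stand. The job was handed in at about 17.4 s of the 72 s allowed; the hand-in reports no verdict.

- **Snap:** The net push rose to about 15 N (expected about 12 N). It then collapsed to about 6 N at roughly 9.9 mm of estimated nose travel, and I lifted after that. No reading came near 25 N, but I only read the force at the end of each move. The arm's pose stayed within 2 mm of the hole's axis and tilted by at most about 0.015 rad.
- **Return:** In the last side picture the punch hangs upright with its collar on the block. Its orange-and-brass blob is within 0.5 px of where it was at the start. The gripper was open and about 110 mm above the punch's top.
- **Not checked:** I did not see the nose re-cock directly; it was free to come out when I lifted. I did not measure the mug, marker, note block or tin again, but no move went near them.
- **Disagreement:** The cameras put the stand's hole up to 2–3 mm off in y from where I had gripped the punch. I went in between the two and corrected by about 1 mm when a small side force showed.

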